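# Pack twine cartons into the squaring corner

## Task

Stand the long carton on the plywood board and push it home into the corner where the two battens meet, with its long side along the long batten. Only then bring the square carton and pack it upright and squarely against the free end of the long carton and against the same long batten. Use only these two cartons (not the flat one), let go of them, and do not knock over the coffee mug.

Things in the scene. Friction and masses are not known exactly. Their poses are not given: they have to be found in the camera images.
- long_carton_mid (a point): centre (half-way up) of the long carton: closed brown cardboard box with a pale tape strip along its top, 56 (its x) x 100 (its y) x 75 mm high, about 0.18 kg, rigid, standing loose on the table. Its z is up, the tape runs along y. To be packed first; grip it across the 56 mm width.
- square_carton_mid (a point): centre (half-way up) of the square carton: same brown cardboard and tape, 58 x 58 mm foot, 70 mm high, about 0.12 kg, standing loose on the table. z is up. To be packed second, either side may face the batten. (A third carton, 80 x 110 mm and only 28 mm high, is not part of the job.)
- corner (a point): inner corner, at the far left, of the fixed plywood board (12 mm thick), on its upper face, where two wooden battens (15 mm wide, 12 mm above the plywood) meet. x points through the long batten (240 mm free, along y), y through the short one (170 mm, along x), z up; free plywood is to -x, -y. Turned up to 15 degrees. Home centres: long carton x -28, y -50; square carton x -29, y -129 mm.
- mug: white coffee mug standing on the table beyond the board, 76 mm across, 90 mm high, handle on one side; origin at the centre of its underside, z up. Bystander. (Also standing about: the flat carton, a pale cardboard tube, a hammer.)

How it is judged:
By the outcome, as a careful person would: the job done as asked, in the order asked, and still so for the second after the job is handed in, with the robot touching nothing.
It also fails if it takes over 58 s, if anything falls off the work surface, if the arm or the gripper's body presses on something with over 40 N, if the wrist force passes 120 N, or if a joint passes its speed limit or range.

## Robot

A 6-joint arm with a two-finger parallel gripper is mounted at the origin on the work surface. World frame = base frame: x ahead of the robot, y to its left, z up, the work surface at z = 0. Lengths are in m, angles in rad, forces in N, time in s.
With the tool pointing down it reaches from about 0.275 to 1 m from the base axis. Payload 8.4 kg.
Tool frame: the origin (TCP) lies on the centre line of the jaws, within the pads' length; the fingertips stand 17 mm ahead of it and the grasp point (between the pads) lies 2 mm behind it (bot.tcp_to_tips is the y of the fingertips in the tool frame, in m); y points along the fingers, z is the direction in which the jaws open and shut, and the axes are right-handed (so a half turn about y gives the same grasp; the last joint's range is limited). The gripper opens to 85 mm and grips with 20 to 120 N. Pads are 22 mm wide; open, the fingers measure 114 mm over their backs; the gripper's body (76 mm by 85 mm) begins 54 mm behind the grasp point. The pads swing forward as they close: fully open they stand 13 mm farther back than shut.
Start: joints at [1.114, 0.353, 1.633, -0, 1.155, -0.002], TCP at [0.275, 0.561, 0.227] pointing down, gripper open.
Joint ranges: [-2.63, 2.63], [-0.92, 2.1], [0.06, 2.66], [-1.3, 4.44], [0, 2.69], [-3.02, 3.02]. Speed limits (rad/s): [2.22, 2.22, 2.79, 3.14, 3.14, 3.14].

## Interface

Orientations are given as a unit quaternion [x, y, z, w].
In Python, from workcell import bot, hand, kinematics, get_obs, vision, hand_in gives the robot as it stands. The module is installed in compiled form; this text tells all that it offers. Calls block until the motion is done:
- bot.reach(position, orientation): joint-space move of the TCP to a pose.
- bot.servo_line(position, ori=None, velocity=0.15): straight line of the TCP; ori=None keeps the orientation; velocity is the mean speed in m/s.
- bot.goto_joints(angles): joint-space move.
- hand.move_gripper(opening, strength=None): finger opening in m; strength is the grip in N (None keeps the last); returns when the fingers have stopped.
- bot.dwell(seconds).
- kinematics.solve_ik(position, orientation): joint angles nearest the present ones, or None.
- get_obs(): the state.
- vision.read_camera(name): name is "side" or "top"; returns a dict with "frame" (384x512x3 uint8, red, green, blue), "intrinsics" (3x3 intrinsics, pixels), "dist" ([k1, k2, p1, p2, k3] as OpenCV has them; the pictures are not rectified), "view" (4x4, takes a point from world to camera coordinates). Camera axes: x right, y down, z forward; pixel columns grow to the right and rows downward; lengths in m; the calibration is good to about 2 mm. A picture is of the moment at which its call begins. There is no depth.
A pose or a line that the arm cannot do raises bot.IKError and nothing moves.
- hand_in(): hands the job in, once; it reports no verdict.
The state is a dict: "time_s": time; "joint_pos": joint angles; "joint_vel": joint speeds; "joint_efforts": joint torques, N m; "position": TCP position; "orientation": TCP orientation; "wrist_force": force on the tool from outside, world axes, zero at the start; "ft_torque": the same for the moment, N m; "gripper_width": finger opening in m.
Only numpy, scipy, OpenCV 4.12 (cv2) and the standard library are available. Lean on these libraries where they do the work, as an engineer would, in place of code of your own. Each camera call takes 0.05 s, during which the arm holds its last target. There are 200 camera calls.

## Working session

There is one attempt and no reset: what is moved stays moved. The work goes in short steps, each a Python script; the robot and the scene stay as the last script left them, time stands still between calls to the robot, and variables do not carry over. Pictures are saved under pics/ and viewed, on a budget of 10 in all, crops included, one or two more only if the job needs it, and the job is handed in when it is done.

```bash
mkdir -p pics; python3 - <<'E'
from workcell import *
import cv2,numpy as np
for n in("top","side"):
    d=vision.read_camera(n); cv2.imwrite(f"pics/{n}0.png",cv2.resize(d["frame"][...,::-1],(800,600),interpolation=cv2.INTER_CUBIC))
    print(n,d["intrinsics"],d["dist"],d["view"],sep="\n")
o=get_obs();print(o["time_s"],o["position"],o["orientation"],bot.tcp_to_tips)
E
```

```text
top
[[351.21829172   0.         257.90440164]
 [  0.         351.21829172 189.60848534]
 [  0.           0.           1.        ]]
[-0.00652239  0.          0.          0.          0.        ]
[[ 0.0055024  -0.99991002 -0.01223445 -0.04177303]
 [-0.99312131 -0.00403323 -0.11702051  0.61052651]
 [ 0.11696064  0.01279418 -0.99305414  0.74697913]
 [ 0.          0.          0.          1.        ]]
side
[[388.22741133   0.         251.42545413]
 [  0.         388.22741133 185.11027834]
 [  0.           0.           1.        ]]
[-0.11185424  0.          0.          0.          0.        ]
[[ 0.73217481 -0.68102742 -0.011032   -0.4788947 ]
 [-0.52773419 -0.55698025 -0.64130307  0.36127809]
 [ 0.43060037  0.47536792 -0.76720836  0.84756743]
 [ 0.          0.          0.          1.        ]]
0.1 [0.27436214 0.56108066 0.22591986] [ 0.6893474  -0.15951236  0.15930878 -0.68845964] 0.017
```

View pics/top0.png

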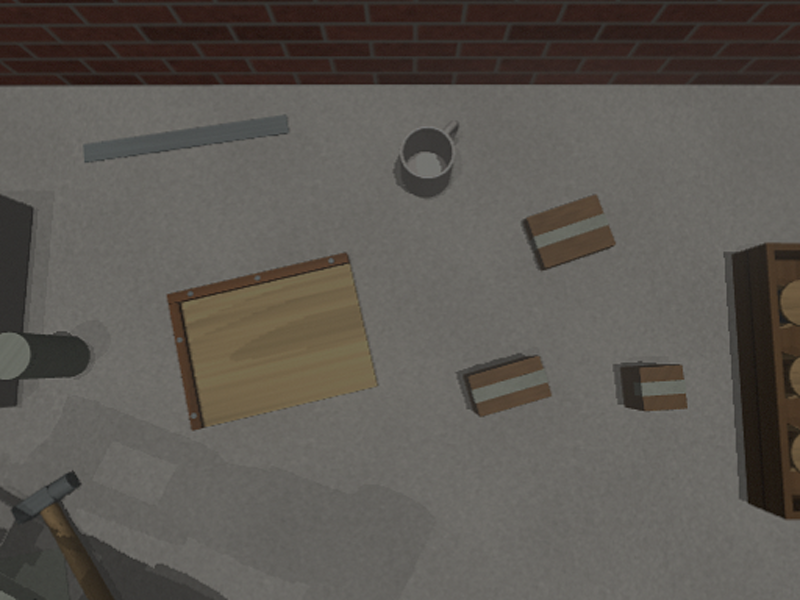

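View pics/side0.png

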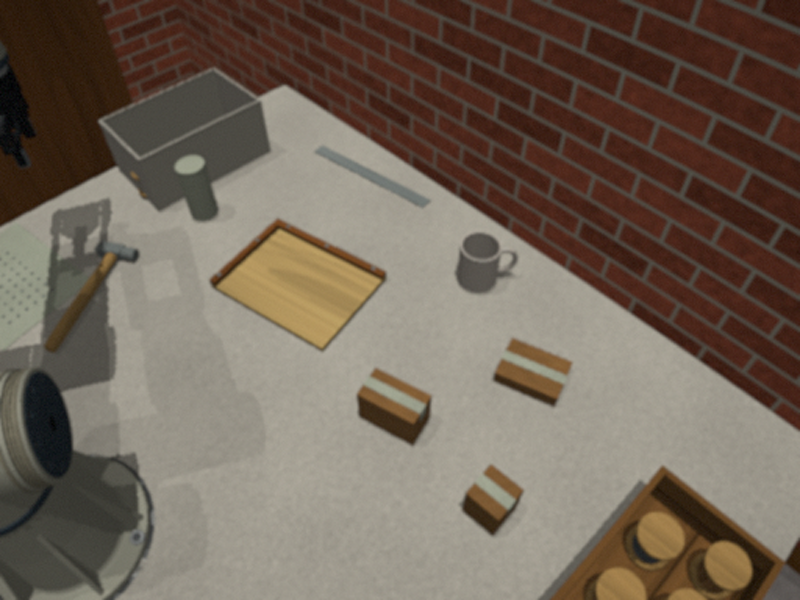

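The top view shows the board with its inner corner near (181,303) at 800-px scale. The long carton is near (510,387), the square one near (663,388), the flat one near (570,232) and the mug near (427,160). I'll make one enlarged composite for the corner pixels.

```bash
cat > h.py <<'E'
from workcell import *
import cv2,numpy as np
from scipy.spatial.transform import Rotation as R
def ray(d,px,z):
    "pixels (native) -> world points at height z"
    n=cv2.undistortPoints(np.array(px,float).reshape(-1,1,2),d["intrinsics"],d["dist"])[:,0]
    V=d["view"];c=-V[:3,:3].T@V[:3,3]
    r=np.c_[n,np.ones(len(n))]@V[:3,:3]
    return c+r*((z-c[2])/r[:,2])[:,None]
def proj(d,P):
    V=d["view"];return cv2.projectPoints(np.array(P,float).reshape(-1,1,3),cv2.Rodrigues(V[:3,:3])[0],V[:3,3],d["intrinsics"],d["dist"])[0][:,0]
def crop(d,x,y,w,h,s):
    im=cv2.resize(d["frame"][y:y+h,x:x+w,::-1],None,fx=s,fy=s,interpolation=cv2.INTER_CUBIC)
    return cv2.convertScaleAbs(im,alpha=1.7)
E
python3 - <<'E'
from h import *
d=vision.read_camera("top")
a=crop(d,290,222,160,50,5);b=crop(d,100,155,150,125,2.8)
c=np.zeros((600,800,3),np.uint8);c[:250]=a;c[250:600,:420]=b
s=vision.read_camera("side");b=crop(s,225,230,120,115,3);c[250:595,430:790]=b
cv2.imwrite("pics/c1.png",c)
V=d["view"];print(-V[:3,:3].T@V[:3,3])
E
```

```text
[ 0.51918959 -0.04886386  0.81272377]
```

View pics/c1.png

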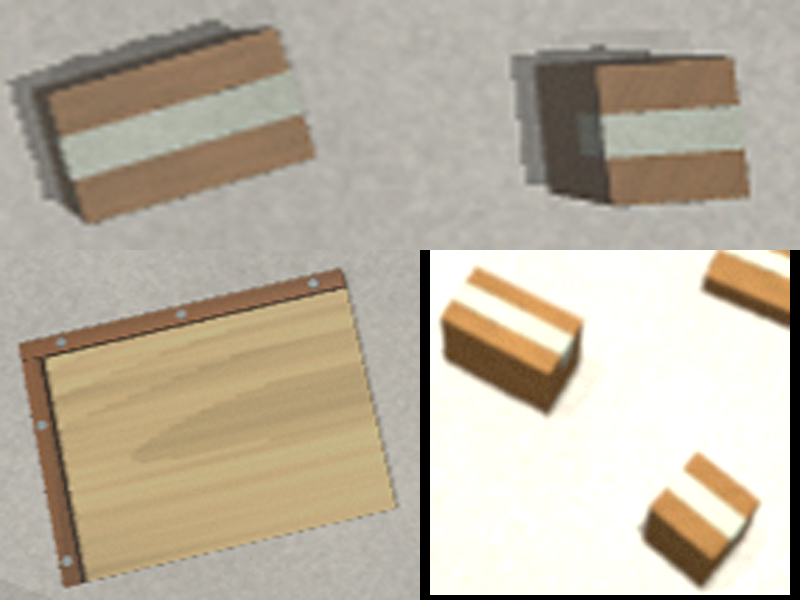

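```bash
cat > m.py <<'E'
from h import *
d=vision.read_camera("top")
def nat(p,x,y,s,oy=0): 
    p=np.array(p,float);p[:,1]-=oy;return (p+.5)/s-.5+[x,y]
def rect(px,z,sx,sy,n):
    P=ray(d,px,z)[:,:2];L=np.linalg.norm(np.roll(P,-1,0)-P,axis=1)
    e=P[1]-P[0]+P[2]-P[3];print(n,P.mean(0).round(4),"sides",(L*1e3).round(1),"angle of image-right edge",np.degrees(np.arctan2(e[1],e[0])).round(2))
rect(nat([(48,95),(278,28),(315,156),(92,222)],290,222,5),.075,0,0,"long")
rect(nat([(596,67),(735,58),(749,196),(610,205)],290,222,5),.070,0,0,"square")
B=lambda p,z:ray(d,nat(p,100,155,2.8,250),z)[:,:2].round(4)
print("inner corner, long inner end, short inner end z.012\n",B([(46,358),(347,292),(84,581)],.012))
print("outer corner, long batten end, short end z.024\n",o:=B([(19,344),(343,268),(65,587)],.024))
print("board br z.012",B([(397,508)],.012))
for a in o[1:]-o[0]: print(np.hypot(*a),np.degrees(np.arctan2(a[1],a[0])))
u=(o[0]-o[1])/np.linalg.norm(o[0]-o[1]);v=np.array([u[1],-u[0]])
print("y axis",u,"x axis",v,"corner from outer",o[0]-.015*u-.015*v)
m=d["frame"];print("mug rim",ray(d,np.array([[427,155]])*.64,.09))
E
python3 m.py
```

```text
long [ 0.4878 -0.1816] sides [100.   54.4  96.3  54.7] angle of image-right edge -73.57
square [ 0.4861 -0.3857] sides [58.2 56.8 57.7 56.8] angle of image-right edge -86.05
inner corner, long inner end, short inner end z.012
 [[0.6037 0.2885]
 [0.6596 0.0411]
 [0.424  0.2484]]
outer corner, long batten end, short end z.024
 [[0.6138 0.3062]
 [0.6774 0.0433]
 [0.4206 0.2588]]
board br z.012 [[ 0.4835 -0.0022]]
0.27048358545390516 -76.4004537122214
0.1989296358012049 -166.21523602696425
y axis [-0.23513442  0.97196286] x axis [0.97196286 0.23513442] corner from outer [0.60274757 0.28809354]
mug rim [[ 0.79896027 -0.07133845  0.09      ]]
```

```bash
cat >> h.py <<'E'
YB=np.radians(13.2);C=np.array([.6033,.2883,.012])
bx=np.array([np.cos(YB),np.sin(YB),0]);by=np.array([-np.sin(YB),np.cos(YB),0])
def ori(psi):
    z=np.array([np.cos(psi),np.sin(psi),0]);y=np.array([0,0,-1.])
    return R.from_matrix(np.c_[np.cross(y,z),y,z]).as_quat()
def home(x,y,z): return C*[1,1,0]+bx*x+by*y+[0,0,z]
def st(t=""):
    o=get_obs();print(t,round(o["time_s"],2),np.round(o["position"],4),"F",np.round(o["wrist_force"],1),"w",round(o["gripper_width"],4));return o
def guard(dirn,maxd,lim,step=.0015):
    "push along dirn until the wrist force against it has risen by lim"
    o=get_obs();p=np.array(o["position"]);q=o["orientation"];f0=o["wrist_force"]@dirn
    for k in range(1,int(maxd/step)+1):
        bot.servo_line(p+dirn*step*k,q,.03)
        f=f0-get_obs()["wrist_force"]@dirn
        if f>lim: break
    print("guard moved",round(step*k*1e3,1),"mm dF",round(f,1));st()
E
python3 - <<'E'
from h import *
j0=get_obs()["joint_pos"]
for n,p,psi in(("long",(.4878,-.1816,.045),16.4),("place",home(-.04,-.062,.1),13.2),("sq",(.4861,-.3857,.045),3.95),("place2",home(-.04,-.142,.1),13.2)):
    for k in(0,180):
        q=kinematics.solve_ik(np.array(p),ori(np.radians(psi+k)));print(n,k,None if q is None else np.round(q,2))
E
```

```text
long 0 [-0.36  0.45  1.99 -0.    0.71 -0.65]
long 180 [-0.36  0.45  1.99 -0.    0.71  2.5 ]
place 0 [ 0.36  0.48  1.75 -0.    0.91  0.13]
place 180 [ 0.36  0.48  1.75 -0.    0.91 -3.01]
sq 0 [-0.67  0.56  1.77 -0.    0.81 -0.74]
sq 180 [-0.67  0.56  1.77 -0.    0.81  2.4 ]
place2 0 [ 0.23  0.48  1.76 -0.    0.9  -0.  ]
place2 180 None
```

```bash
python3 - <<'E'
from h import *
p=np.array([.4878,-.1816,.045]);q=ori(np.radians(16.4))
bot.reach(p+[0,0,.12],q); bot.servo_line(p,q,.12);st("down")
hand.move_gripper(.03,30);st("grip")
bot.servo_line(p+[0,0,.07],q,.12);st("lift")
bot.reach(home(-.040,-.062,.115),ori(YB));st("over")
d=vision.read_camera("top");s=vision.read_camera("side")
c=np.zeros((420,800,3),np.uint8);c[:400,:400]=crop(d,100,130,160,160,2.5);c[:400,400:]=crop(s,110,80,160,160,2.5);cv2.imwrite("pics/c2.png",c)
E
```

```text
down 4.13 [ 0.4883 -0.1818  0.0456] F [ 0.  -0.3  0.8] w 0.0857
grip 4.51 [ 0.488  -0.1817  0.0456] F [-1.9 -0.2  6.9] w 0.0552
lift 5.24 [ 0.4873 -0.1814  0.1145] F [ 0.  -0.5 -2.9] w 0.0551
over 6.76 [0.5785 0.2177 0.1148] F [-0.5 -0.  -1.8] w 0.0555
```

View pics/c2.png

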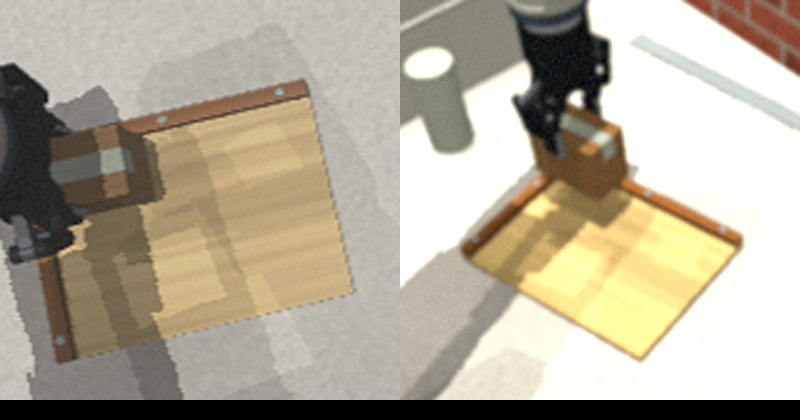

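The carton hangs upright, gripped above the board near the corner (about (110,170) in the left crop). I'll lower it and push it home with force guards.

```bash
python3 - <<'E'
from h import *
z=np.array([0,0,1.])
bot.servo_line(home(-.040,-.062,.061),ori(YB),.08);st("low")
guard(-z,.007,3,.001)
guard(bx,.025,6)
guard(by,.025,6)
guard(bx,.006,6)
o=get_obs();r=np.array(o["position"])-C;print("tcp in corner frame",r@bx,r@by)
E
```

```text
low 7.68 [0.5788 0.2189 0.0611] F [ 0.4  0.5 -2. ] w 0.0551
guard moved 4.0 mm dF 7.7
 8.68 [0.5789 0.219  0.0577] F [-2.8 -1.6  5.7] w 0.0552
guard moved 13.5 mm dF 7.1
 10.93 [0.5901 0.2216 0.0578] F [-10.   -2.   12.6] w 0.0557
guard moved 6.0 mm dF 6.1
 11.93 [0.5889 0.2264 0.0578] F [-2.4 -6.4  6.8] w 0.0556
guard moved 3.0 mm dF 9.0
 12.43 [0.5893 0.2264 0.0579] F [-12.4  -3.2  15.4] w 0.0556
tcp in corner frame -0.02780214284881126 -0.05704943601085893
```

y stopped 7 mm short, probably because friction tripped the guard. I'll unload it, push y again, and check.

```bash
python3 - <<'E'
from h import *
p=np.array(get_obs()["position"])
bot.servo_line(p-bx*.0025+[0,0,.0015],ori(YB),.03);st("unload")
guard(by,.015,8)
r=np.array(get_obs()["position"])-C;print("tcp in corner frame",r@bx,r@by)
d=vision.read_camera("top");s=vision.read_camera("side")
c=np.zeros((420,800,3),np.uint8);c[:400,:400]=crop(d,100,150,100,100,4);c[:400,400:]=crop(s,140,100,100,100,4);cv2.imwrite("pics/c3.png",c)
E
```

```text
unload 12.77 [0.5871 0.2259 0.0592] F [ 0.4  0.2 -2.8] w 0.0554
guard moved 10.5 mm dF 8.4
 14.52 [0.5853 0.235  0.0595] F [ 1.3 -8.3  1.6] w 0.0555
tcp in corner frame -0.02973412892014222 -0.04774568739957819
```

View pics/c3.png

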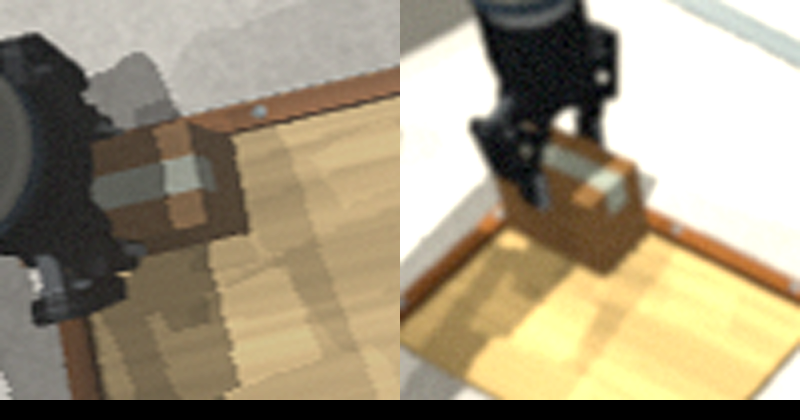

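The carton sits at the corner, upright, and y contact is now at −48 mm, about as expected. Next: close the x gap, lower, release, and look from clear.

```bash
python3 - <<'E'
from h import *
guard(bx,.006,6,.001)
guard(np.array([0,0,-1.]),.004,3,.001)
hand.move_gripper(.085);st("open")
p=np.array(get_obs()["position"])
bot.servo_line(p+[0,0,.09],ori(YB),.15)
bot.reach(np.array([.4861,-.3857,.165]),ori(np.radians(3.95)));st()
d=vision.read_camera("top");s=vision.read_camera("side")
c=np.zeros((420,800,3),np.uint8);c[:400,:400]=crop(d,100,150,100,100,4);c[:400,400:]=crop(s,140,100,100,100,4);cv2.imwrite("pics/c4.png",c)
E
```

```text
guard moved 4.0 mm dF 7.0
 15.62 [0.5871 0.2351 0.0591] F [-5.8 -6.2  2.5] w 0.0555
guard moved 1.0 mm dF 5.3
 15.87 [0.5871 0.2349 0.0588] F [-3.6 -7.4  7.8] w 0.0551
open 16.27 [0.5872 0.2355 0.058 ] F [ 0.4 -0.2  0.5] w 0.0846
 19.27 [ 0.4867 -0.3849  0.165 ] F [ 0.1 -0.3 -0. ] w 0.0847
```

View pics/c4.png

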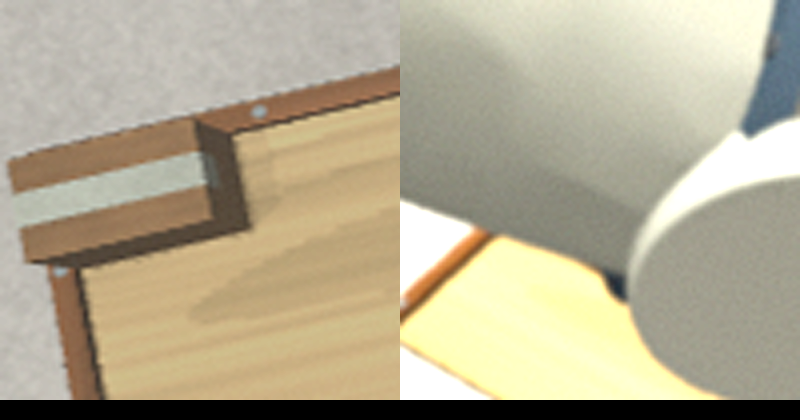

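The long carton stands in the corner with its top corners at (8,160), (195,120), (213,218) and (25,262). I'll check the numbers against home before continuing.

```bash
python3 - <<'E'
from h import *
d=vision.read_camera("top")
n=lambda p:(np.array(p,float)+.5)/4-.5+[100,150]
def f(P): P=P-C; return (np.c_[P@bx,P@by]*1e3).round(1)
T=ray(d,n([(8,160),(195,120),(213,218),(25,262)]),.087)
print("top corners",f(T),"centre",f(T).mean(0));
for a,b in((T[0],T[1]),(T[3],T[2])):print(np.degrees(np.arctan2(*(b-a)[[1,0]]))+90)
print("foot free end",f(ray(d,n([(247,229)]),.012)),"foot front left",f(ray(d,n([(80,269)]),.012)))
L=ray(d,n([(395,68),(205,112),(395,97),(270,128)]),.024);print("batten edge yaw outer/inner",[np.degrees(np.arctan2(*(b-a)[[1,0]]))-90 for a,b in((L[0],L[1]),(L[2],L[3]))])
E
```

```text
top corners [[-1.000e-01 -4.000e-01]
 [-1.400e+00 -1.003e+02]
 [-5.410e+01 -9.980e+01]
 [-5.470e+01  1.000e-01]] centre [-27.575 -50.1  ]
12.432594095464438
13.512705909880793
foot free end [[-53.9 -96.1]] foot front left [[-54.9   1.9]]
batten edge yaw outer/inner [np.float64(13.431454063303192), np.float64(14.325167842334892)]
```

The long carton is home: centre (−27.6, −50.1) against (−28, −50). Now the square carton.

```bash
python3 - <<'E'
from h import *
p=np.array([.4861,-.3857,.045]);q=ori(np.radians(3.95))
bot.servo_line(p,q,.12);st("down")
hand.move_gripper(.03,30);st("grip")
bot.servo_line(p+[0,0,.08],q,.12);st("lift")
bot.reach(home(-.041,-.147,.125),ori(YB));st("over")
bot.servo_line(home(-.041,-.147,.061),ori(YB),.08)
guard(np.array([0,0,-1.]),.007,3,.001)
P=np.array(get_obs()["position"]);bot.servo_line(P+[0,0,.0015],ori(YB),.03);st("unload")
guard(bx,.022,6)
P=np.array(get_obs()["position"]);bot.servo_line(P-bx*.002,ori(YB),.03)
guard(by,.03,6)
guard(bx,.006,6,.001)
r=np.array(get_obs()["position"])-C;print("tcp in corner frame",r@bx,r@by)
d=vision.read_camera("top");s=vision.read_camera("side")
c=np.zeros((420,800,3),np.uint8);c[:400,:400]=crop(d,100,150,100,100,4);c[:400,400:]=crop(s,150,110,100,100,4);cv2.imwrite("pics/c5.png",c)
E
```

```text
down 20.57 [ 0.4866 -0.3861  0.0457] F [0.1 0.4 0.4] w 0.0851
grip 20.95 [ 0.4865 -0.386   0.0458] F [-0.6  1.   6.2] w 0.0575
lift 21.77 [ 0.4857 -0.3854  0.1244] F [-0.1  0.2 -0.8] w 0.0571
over 23.69 [0.5972 0.1349 0.125 ] F [-0.5  0.4 -0.9] w 0.057
guard moved 4.0 mm dF 5.6
 25.64 [0.5975 0.136  0.0579] F [-2.3 -0.7  5.3] w 0.0577
unload 25.89 [0.5976 0.136  0.0594] F [ 0.5 -0.2 -1.2] w 0.0574
guard moved 15.0 mm dF 9.0
 28.39 [0.6093 0.1387 0.0586] F [-8.2 -2.4  3.6] w 0.0575
guard moved 21.0 mm dF 13.3
 32.21 [0.6035 0.1569 0.0592] F [  1.4 -13.5   3.3] w 0.057
guard moved 5.0 mm dF 7.5
 33.46 [0.605  0.157  0.0584] F [-7.9 -6.7  5.1] w 0.0568
tcp in corner frame -0.028347329903197428 -0.128246244237697
```

View pics/c5.png

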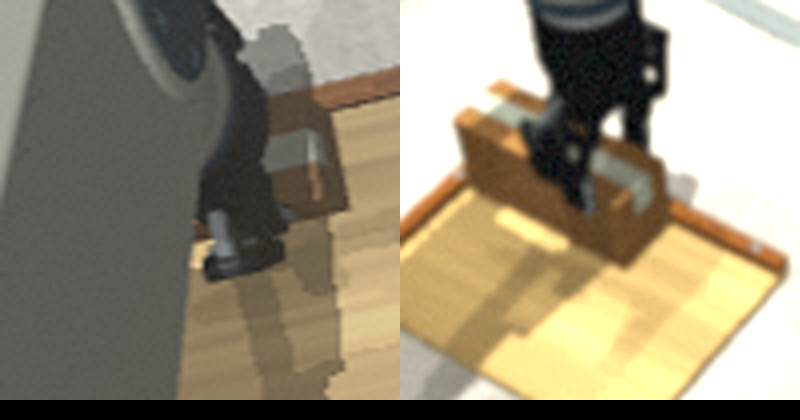

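The square carton is upright, butted to the long one and in line with it (side crop, 460–665 px), with the TCP at (−28.3, −128.2) against (−29, −129). Release, retreat, look.

```bash
python3 - <<'E'
from h import *
guard(np.array([0,0,-1.]),.003,3,.001)
hand.move_gripper(.085);st("open")
p=np.array(get_obs()["position"])
bot.servo_line(p+[0,0,.10],ori(YB),.15)
bot.reach(np.array([.40,-.25,.25]),ori(0));st()
d=vision.read_camera("top");s=vision.read_camera("side")
c=np.zeros((600,800,3),np.uint8);c[:400,:400]=crop(d,100,150,100,100,4);c[:400,400:]=crop(s,150,110,100,100,4)
c[400:592,:256]=crop(d,0,0,512,384,.5);c[400:592,400:656]=crop(s,0,0,512,384,.5);cv2.imwrite("pics/c6.png",c)
E
```

```text
guard moved 2.0 mm dF 11.6
 34.09 [0.6048 0.1569 0.0579] F [-7.2 -6.2 17.7] w 0.0575
open 34.48 [0.6049 0.1572 0.0561] F [-0.5 -0.3 -0.5] w 0.0848
 37.0 [ 0.4005 -0.2496  0.2498] F [ 0.4  0.4 -0.8] w 0.085
```

View pics/c6.png

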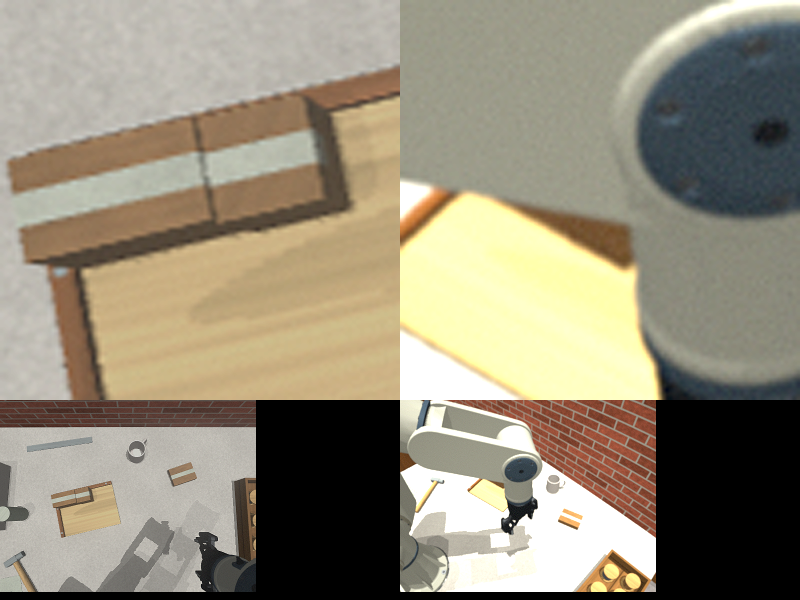

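Both cartons stand upright in line along the long batten, the mug and the flat carton are untouched, and the robot is clear. One numeric check, then hand in.

```bash
python3 - <<'E'
from h import *
d=vision.read_camera("top")
n=lambda p:(np.array(p,float)+.5)/4-.5+[100,150]
def f(P): P=P-C; return (np.c_[P@bx,P@by]*1e3).round(1)
for nm,px,z in(("long",[(8,160),(195,119),(212,222),(25,262)],.087),("square",[(198,118),(307,95),(325,194),(217,220)],.082)):
    T=ray(d,n(px),z);e=T[1]-T[0]+T[2]-T[3];print(nm,f(T).tolist(),"centre",f(T).mean(0),"yaw",np.degrees(np.arctan2(e[1],e[0]))+90)
ok=abs(f(T).mean(0)-[-29,-129]).max()<4
if ok: hand_in();print("handed in")
E
```

```text
long [[-0.1, -0.4], [-0.9, -100.4], [-56.1, -98.9], [-54.7, 0.1]] centre [-27.95 -49.9 ] yaw 12.566169081401569
square [[0.3, -100.6], [-0.6, -159.3], [-54.2, -158.2], [-54.9, -100.2]] centre [ -27.35  -129.575] yaw 13.075518045817887
the job is handed in; nothing more can be done
handed in
```

The job is handed in at about 37 s of robot time. The long carton was packed first, pushed home into the corner. The square carton was then packed upright against its free end and the long batten. Both are released.

| Carton | Measured centre in the corner frame (mm) | Home centre (mm) | Yaw (board about 13.2°) |
|---|---|---|---|
| Long | −28.0, −49.9 | −28, −50 | 12.6° |
| Square | −27.4, −129.6 | −29, −129 | 13.1° |

- **Other objects:** the last top picture shows the mug standing and the flat carton untouched, with the arm clear of everything.
- **Forces:** the first y push of the long carton stopped 7 mm short because of friction. I unloaded it and pushed again until it met the short batten. The highest wrist force I read on any axis was 17.7 N.
- **Checks that fell short:**
  - The arm hid most of the packed cartons in the last side picture, so the final check rests on the top camera alone, good to 1–2 mm.
  - The battens' free lengths measured about 14 mm longer than given. I did not explain this, but the corner position agreed from two separate measurements.

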